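# Pulse the spice grinder: stow the brush, fit the lid, hold it at pulse

## Robot

A 6-joint arm with a two-finger parallel gripper is mounted at the origin on a cart in front of the work surface, level with it; the furniture and walls round the work are solid. World frame = base frame: x ahead of the robot, y to its left, z up, the work surface at z = 0. Lengths are in m, angles in degrees, forces in N, time in s.
With the tool pointing down it reaches from about 0.325 to 0.85 m from the base axis. Payload 15.5 kg.
Tool frame: the origin (TCP) lies at the very end of the fingers, on their centre line; the grasp point (between the pads) lies 19 mm behind it (arm.hold_point_z is the distance from the TCP to the grasp point, in m); z points along the fingers, y is the line along which they close (so a half turn about z gives the same grasp; the last joint's range is limited). The gripper opens to 91 mm and grips with 3 to 60 N. Pads are 32 mm wide; open, the fingers measure 118 mm over their backs; the gripper's body (76 mm by 178 mm) begins 60 mm behind the grasp point.
Start: joints at [-77.321, 28.281, 77.091, -0, 74.628, -5.472], TCP at [0.195, -0.594, 0.214] pointing down, gripper open.
Joint ranges: [-166.48, 166.48], [-47.26, 123.95], [12.59, 153.08], [-70.14, 250.14], [6.76, 159.57], [-176.63, 176.63]. Speed limits (degrees/s): [108.29, 108.29, 147.25, 172.46, 172.46, 172.46].

## Interface

Orientations are given as a 3x3 rotation matrix whose columns are the frame's x, y, z axes.
In Python, from bench import arm gives the robot as it stands.
- The arm moves only by the shell command python3 -m creep 'ROWS' [OPENING] [FORCE]. ROWS is a JSON object of lists of equal length, an entry for each row: "delta_pos": the shift along the tool's x, y, z in units of 30 mm (1.0 is 30 mm), a list of three; "twist": the turn, a rotation vector about the tool's x, y, z in units of 8 degrees (1.0 is 8 degrees), a list of three. A call has 1 to 8 rows; each row shifts and turns the commanded pose from where the row before left it, along the tool's axes as they then stand; what a row does not reach is not made up. A row lasts 1/8 s, in which the tool goes at most 62.5 mm and 10.7 degrees, less where a joint would pass 70% of its speed; a pose out of reach is approached as far as the arm can. A call is refused whole if a number of a shift passes 1 or a number of a turn 1, either way. A call with a gripper value outside its range is refused whole. OPENING is the finger opening in mm, from 0 to 91.2, set as the call begins (- or left out, the last holds). The fingers move at their own pace and stop on an object; FORCE is the grip in N (left out, the last holds). Time passes only in rows, so rows that do not move let the fingers close. It gives the time, the measured TCP pose, the force, the opening and the grip force at its end, in the units of the state.
- arm.read_state(): the state, without advancing time (a new reading comes with each control period).
- arm.snapshot(name): name is "side" or "top" or "wrist"; returns a dict with "img" (480x640x3 uint8, red, green, blue), "z_map" (480x640 float32, m along the optical axis (not along the pixel's ray), 0 where there is no reading), "fov_y" (degrees; the focal length in pixels is half the picture's height over the tangent of half this angle, whatever the lens; pixels are square), "cx", "cy" (the principal point, pixels), "R" (3x3) and "t" (3): a world point X has camera coordinates R X + t. Camera axes: x right, y down, z forward; pixel columns grow to the right and rows downward; lengths in m; the calibration is good to about 2 mm. A picture is of the moment at which its call begins.
- arm.finish_job(): hands the job in; it is judged then, once.
Trained networks look in a picture, given as the dict that the camera call returned (one of the last four; its "shot" number tells which), for a name from the list of things; names that differ only in an ending like _2 or _b are one class to them, and where a whole thing is asked for, a point or a joint stands for the part that bears it (a point fixed in the world has none). Each returns a list of dicts, best first, with "confidence" (0 to 1); they miss things now and then, are a little off and sometimes report something else, mostly with a low value. They report only what shows in the picture. A call takes as long as a camera call.
- arm.recognise(picture, query): "location" ([x, y, z] in m, in the coordinates of the camera as it stood for that picture, good to about 4 mm: the middle of the surface that is visible of it).
- arm.outline_of(picture, query): "region" (480x640 bool, what is visible of it).
- arm.pinpoint(picture, query): "location" ([x, y, z] in m, in the coordinates of the camera as it stood for that picture, good to about 4 mm: a listed point, or the origin of a listed thing).
The state is a dict: "time": time; "joint_pos": joint angles; "dq": joint speeds; "joint_torque": joint torques, N m; "position": TCP position; "eef_rot": TCP orientation; "force": force on the tool from outside, world axes, zero at the start; "ft_torque": the same for the moment, N m; "finger_gap": finger opening in m; "finger_force": force on a finger pad.
Only numpy, scipy, OpenCV 4.12 (cv2) and the standard library are available. Lean on these libraries where they do the work, as an engineer would, in place of code of your own. Each camera call takes 0.05 s, during which the arm holds its last target. There are 200 camera calls.

## Task

Get the spice grinder going: take the cleaning brush off the open bowl and push it down past the two orange sprung jaws until it sits home in its clip on the front of the machine, and let go of it. Then put the lid on with its two lugs down in the notches of the collar, and twist it clockwise (seen from above) only as far as the orange pulse mark, half-way to the red lock mark: never into the lock, where it would click and keep running. The pulse position is sprung, so keep hold of the lid and finish while holding it there, without disturbing the other things on the worktop.

Things in the scene. Friction and masses are not known exactly. Their poses are not given: they have to be found in the camera images.
- bowl_mouth (a point): Centre of the open mouth of the fixed grey spice grinder (226 x 124 x 123 mm), on the bowl's axis, level with the top of its black collar, 123 mm above the worktop. z up, x to the machine's back, y to its left. Collar: 113 mm outside, opening 79 mm, with two entry notches, 20 mm wide, at +y and -y, leading under its 5 mm thick lips. The cup below is free to 50 mm depth
- pulse_mark (a point): Middle of the orange pulse mark on the collar that goes with the left (+y) notch: 53 mm from the bowl's axis, 0.55 rad (32 degrees) clockwise, seen from above, from the white entry mark beside the notch's middle; the red lock mark follows at 1.10 rad (63 degrees). The right (-y) notch has the same three marks, opposite these
- clip_seat (a point): Where brush_middle lies when the brush is home: in the clip on the grinder's front deck, 135 mm in front of the bowl's axis, 68 mm above the worktop, 30 mm above the deck. Axes as bowl_mouth; the handle lies along y, either way round. Two black forks, 8 mm wide, stand at y = -38 and +38 mm, tips 32 mm above this point; mouth x = -10 to +9 mm, seat 14 mm wide. Fingers fit between the forks
- jaw_left (a joint): Orange sprung jaw of the left (+y) fork; it closes the fork's mouth from behind, hinge 11 mm behind and 20 mm above clip_seat. 0 = shut; grows to 1.0 rad as the handle, coming straight down, swings it down (about 5 N each, 10 N for both); snaps back over the handle when that is down
- jaw_right (a joint): Sprung jaw of the right (-y) fork, like jaw_left: 0 = shut; grows to 1.0 rad as it is pushed down
- brush_middle (a point): Middle of the beech handle, 12 x 12 mm section, of a small cleaning brush. y runs along it to the bristles (handle from y = -72 to +62 mm, bristles to +96 mm), z up; point 6 mm above what it lies on. 40 g. At first it lies across the open bowl on top of the collar: pick it like a thing lying on a surface of that height, tips just above the collar (open fingers are wider than the opening)
- lid_grip (a point): Middle of the black grip bar on the round grey lid, 47 mm above the lid's underside. Bar: 18 mm wide (x), 64 mm long (y), from 30.5 to 61 mm above the underside. Lid stands upright on the worktop; flange 97 mm across, 22 to 30.5 mm above the underside. 140 g. When the lid is fully down on the collar, this point is 25 mm above bowl_mouth
- lid_plug (a point): Centre of the lid's underside, foot of its tapered round plug (75 mm across, 22 mm below the flange). Axes as lid_grip. The two lugs stick out of the plug at +y and -y, in line with the grip bar (14 mm wide, to 44 mm from the axis, plus a 2 mm nib), so either way round fits the notches; white pointer lines on the lid show them
- ring_axis (a point): Point on the bowl's axis at the collar's height that turns with the sprung switch ring under the collar; at joint value 0 its axes are those of bowl_mouth. The lid's lugs drop between the ring's dogs (1.5 mm play each side) and turn it
- switch_ring (a joint): Angle of the sprung ring that the lid's lugs turn: 0 = lugs in the notches, grows as the lid turns clockwise seen from above; 0.55 rad = orange pulse mark; from about 1.0 rad the lock detent resists, at 1.10 it clicks; stop at 1.25. The spring turns it back to 0 when the lid is let go (0.07 N m at 0, 0.18 N m at the pulse mark)
- pepper: Bystander: glass pepper shaker with grey cap, 44 mm across, 90 mm high; origin at the centre of its underside
- spoon: Bystander: spoon, 199 mm long; origin under its middle
- bottle: Bystander: small green bottle with orange cap, 151 mm high; origin at the centre of its underside
- tin: Bystander: round tin, 75 mm across, 58 mm high; origin at the centre of its underside

How it is judged (in metres and radians):
On the way, in this order (a step that is already met when the one before it is completed fails the run):
1. the brush lies home in the clip with both jaws shut over it, let go (x of brush_middle in the frame of clip_seat between -0.005 and 0.005 m and z of brush_middle in the frame of clip_seat between -0.004 and 0.004 m and y of brush_middle in the frame of clip_seat between -0.02 and 0.02 m and angle between the y axis of brush_middle and the y axis of clip_seat, either way round below 0.08 rad and value of joint each of jaw_left, jaw_right below 0.15 rad and contact force between the fingers and brush below 0.2 N), for 0.2 s.
2. the lid is fully down on the collar with its lugs in the entry notches (horizontal distance between lid_grip and bowl_mouth below 0.004 m and z of lid_grip in the frame of bowl_mouth between 0.022 and 0.0285 m and angle between lid_grip's own z axis and vertical below 0.05 rad and angle between the y axis of lid_grip and the y axis of ring_axis, either way round below 0.12 rad and value of joint switch_ring below 0.2 rad), for 0.1 s.
At the end, for the whole second after the job is handed in: Lid fully down on the collar (within 3 mm), level, lugs in the switch ring, held by the fingers with the ring at 0.55 rad, give or take 0.17, against its spring. Brush home in the clip (within 5 mm across, 4 mm in height, 20 mm lengthwise), both jaws shut over it (all of step 1 and horizontal distance between lid_grip and bowl_mouth below 0.004 m and z of lid_grip in the frame of bowl_mouth between 0.022 and 0.0285 m and angle between lid_grip's own z axis and vertical below 0.05 rad and angle between the y axis of lid_grip and the y axis of ring_axis, either way round below 0.12 rad and value of joint switch_ring between 0.38 and 0.72 rad and contact force between the fingers and lid above 2 N); the arm keeps its last pose, push and grip.
It fails at once if the lid is turned into the lock (value of joint switch_ring above 1.08 rad).
It fails at once if a bystander is moved more than 3 cm (distance of any of pepper, tin, spoon, bottle from where it was at the start of the episode above 0.03 m).
It also fails if it takes over 59 s, if anything falls off the work surface, if the arm or the gripper's body presses on something with over 40 N, if the wrist force passes 120 N, or if a joint passes its speed limit or range.

## Working session

There is one attempt and no reset: what is moved stays moved. The work goes in short steps, Python scripts to look and compute and a shell command to move; the robot and the scene stay as the last step left them, time stands still between calls to the robot, and variables do not carry over. Pictures are saved under pics/ and viewed, at most 10 in all, crops included, and the job is handed in when it is done.

```bash
mkdir -p pics; ls
cat > h.py <<'E'
import numpy as np, cv2
from bench import arm
np.set_printoptions(precision=4,suppress=True)
def w(p,c): return np.array(p['R']).T@(np.array(c)-np.array(p['t']))
def pix(p,uv):
    f=240/np.tan(np.radians(p['fov_y'])/2); u,v=int(round(uv[0])),int(round(uv[1])); z=p['z_map'][v,u]
    return w(p,[(uv[0]-p['cx'])/f*z,(uv[1]-p['cy'])/f*z,z])
def proj(p,X):
    f=240/np.tan(np.radians(p['fov_y'])/2); c=np.array(p['R'])@np.array(X)+np.array(p['t']); return c[:2]/c[2]*f+[p['cx'],p['cy']]
def cloud(p):
    f=240/np.tan(np.radians(p['fov_y'])/2); z=p['z_map']; v,u=np.mgrid[:480,:640]
    c=np.stack([(u-p['cx'])/f*z,(v-p['cy'])/f*z,z],-1); return (c-np.array(p['t']))@np.array(p['R'])
def save(p,n,crop=None,s=1):
    im=p['img'][:,:,::-1]
    if crop: im=im[crop[1]:crop[3],crop[0]:crop[2]]
    cv2.imwrite('pics/'+n,cv2.resize(im,None,fx=s,fy=s,interpolation=cv2.INTER_CUBIC))
def find(p,names,k=2):
    for n in names:
        for d in arm.pinpoint(p,n)[:k]: print(n,round(d['confidence'],2),w(p,d['location']),proj(p,w(p,d['location'])))
def st():
    s=arm.read_state(); print({k:np.round(np.array(s[k]),4).tolist() for k in ('time','position','eef_rot','force','ft_torque','finger_gap','finger_force','joint_pos')})
E
python3 - <<'E'
from h import *
t=arm.snapshot('top'); s=arm.snapshot('side'); save(t,'t1.png'); save(s,'s1.png')
N=['bowl_mouth','pulse_mark','clip_seat','brush_middle','lid_grip','lid_plug','pepper','spoon','bottle','tin']
find(t,N); print(); find(s,N[:6],1); st()
E
```

```text
pics
bowl_mouth 0.62 [0.5096 0.3613 0.1243] [204.2105 284.233 ]
pulse_mark 0.55 [0.4954 0.4208 0.1244] [184.9741 294.6406]
clip_seat 0.77 [0.408  0.2772 0.0679] [243.7199 313.0784]
brush_middle 0.52 [0.504  0.3667 0.1283] [202.4737 286.195 ]
lid_grip 0.69 [0.4489 0.0232 0.0441] [321.9192 278.3671]
lid_plug 0.71 [ 0.4542  0.0236 -0.0008] [321.4107 280.8567]
lid_plug 0.5 [ 0.6121 -0.4355  0.    ] [437.8054 199.2716]
pepper 0.48 [ 0.7134  0.3488 -0.004 ] [204.3743 236.5929]
spoon 0.86 [ 0.4986 -0.1629 -0.0031] [372.3504 252.2321]
spoon 0.24 [ 0.5875 -0.3463 -0.0051] [415.3776 213.3605]
bottle 0.76 [ 0.5835 -0.345  -0.0044] [415.5001 214.4302]
tin 0.6 [ 0.6163 -0.4372 -0.0016] [437.7019 198.2863]

bowl_mouth 0.97 [0.5104 0.3657 0.1233] [305.9721 332.142 ]
pulse_mark 0.97 [0.4978 0.4164 0.1245] [306.3376 350.7692]
clip_seat 0.81 [0.4101 0.2742 0.0704] [363.1718 330.8141]
brush_middle 0.9 [0.5086 0.3644 0.132 ] [307.1047 328.2917]
lid_grip 0.79 [0.4538 0.0165 0.0478] [359.0096 269.8847]
lid_plug 0.57 [0.4531 0.0238 0.0057] [357.8445 285.1085]
{'time': 0.9, 'position': [0.1947, -0.5939, 0.2139], 'eef_rot': [[0.9502, 0.3115, 0.0], [0.3115, -0.9502, 0.0], [0.0, 0.0, -1.0]], 'force': [-0.0641, 1.1778, 0.2915], 'ft_torque': [-0.0224, -0.0057, 0.0205], 'finger_gap': 0.0914, 'finger_force': 0.0, 'joint_pos': [-77.3201, 28.2811, 77.0911, 0.0012, 74.6277, -5.473]}
```

View pics/t1.png

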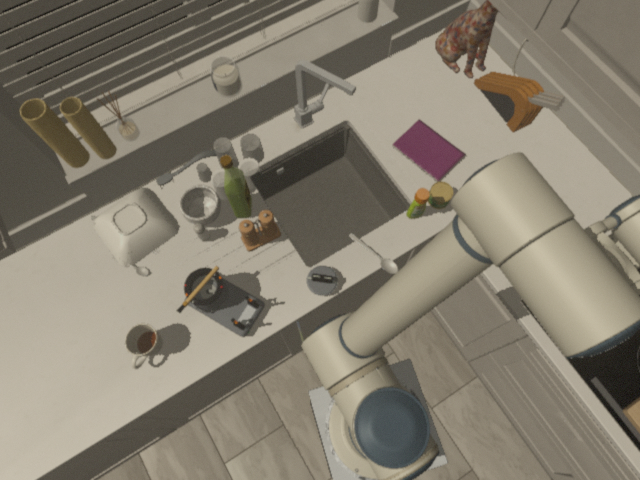

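View pics/s1.png

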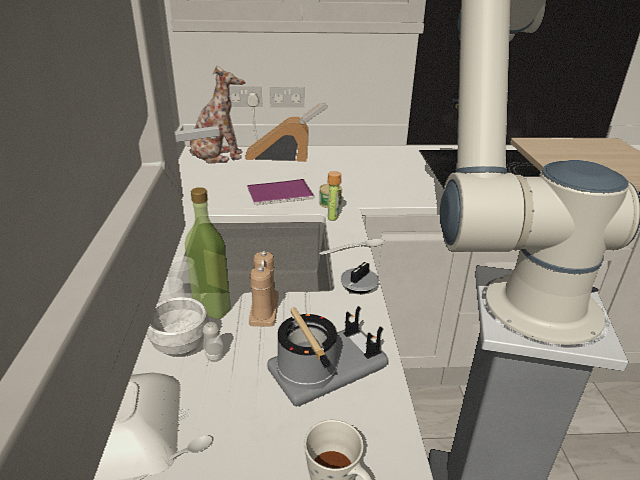

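Run:
```python
from h import *
t=arm.snapshot('top'); s=arm.snapshot('side')
for p,n in((t,'t'),(s,'s')):
    C=cloud(p)
    for q in('brush_middle','lid_grip'):
        r=arm.outline_of(p,q)[:1]
        if not r: print(n,q,'none');continue
        m=r[0]['region']&(p['z_map']>0)
        P=C[m]
        if q=='lid_grip': P=P[P[:,2]>.045]
        else: P=P[P[:,2]>.122]
        d=P[:,:2]-np.median(P[:,:2],0); P=P[np.hypot(*d.T)<.15]
        c=P.mean(0); u,sv,v=np.linalg.svd(P[:,:2]-P[:,:2].mean(0),full_matrices=False)
        pr=(P[:,:2]-c[:2])@v[0]
        print(n,q,len(P),r[0]['confidence'],c,v[0],np.degrees(np.arctan2(v[0,1],v[0,0])),pr.min(),pr.max(), 'mid',c[:2]+v[0]*(pr.min()+pr.max())/2, np.percentile(P[:,2],[5,50,95]))
    print([proj(p,[.51,.363,.123]),proj(p,[.61,.363,.123]),proj(p,[.51,.463,.123])])
```

```text
t brush_middle 276 0.8 [0.4978 0.3819 0.1323] [-0.5766  0.817 ] 125.2138822477684 -0.08471000360847253 0.08171108768110193 mid [0.4987 0.3806] [0.126  0.1327 0.1373]
t lid_grip 132 0.82 [0.4471 0.0256 0.0582] [0.4362 0.8999] 64.13988792263217 -0.03059495408127846 0.031450488206155404 mid [0.4473 0.026 ] [0.0506 0.058  0.064 ]
[array([203.7167, 284.3939]), array([196.7813, 253.3349]), array([169.7414, 294.2212])]
s brush_middle 476 0.74 [0.4967 0.3901 0.1336] [-0.5856  0.8106] 125.84541220640912 -0.09291929107525529 0.07369769352978639 mid [0.5024 0.3823] [0.1275 0.1344 0.1367]
s lid_grip 174 0.69 [0.4501 0.032  0.0565] [0.5036 0.8639] 59.759293020542145 -0.03655604323982076 0.02708677963137308 mid [0.4477 0.0279] [0.0469 0.0583 0.0623]
[array([306.4979, 331.3955]), array([256.1625, 323.484 ]), array([293.3778, 368.402 ])]
```

```bash
python3 -m creep '{"delta_pos":[[0,-1,-1],[0,-1,-1],[0,-1,-1],[0,-1,-1],[0,-1,0],[0,-1,0],[0,-1,0],[0,-1,0]],"twist":[[0,0,0],[0,0,0],[0,0,0],[0,0,0],[0,0,0],[0,0,0],[0,0,0],[0,0,0]]}' 91
```

```text
time: 2.2
position: [0.1197, -0.3649, 0.334]
eef_rot: [[0.95, 0.312, 0.0], [0.312, -0.95, -0.0], [-0.0, 0.0, -1.0]]
force: [-0.6, 0.7, 0.6]
finger_gap: 0.091
finger_force: 0.0
```

```bash
python3 -m creep '{"delta_pos":[[1,0,0],[1,0,0],[1,0,0],[1,0,0],[1,0,0],[1,0,0],[1,0,0],[1,0,0]],"twist":[[0,0,-0.56],[0,0,-0.56],[0,0,-0.56],[0,0,-0.56],[0,0,-0.56],[0,0,-0.56],[0,0,-0.56],[0,0,-0.56]]}' 91
python3 -m creep '{"delta_pos":[[1,0,0],[1,0,0],[1,0,0],[1,0,0],[1,0,0],[1,0,0],[1,0,0],[1,0,0]],"twist":[[0,0,-0.56],[0,0,-0.56],[0,0,-0.56],[0,0,-0.56],[0,0,-0.56],[0,0,-0.56],[0,0,-0.56],[0,0,-0.56]]}' 91
python3 -m creep '{"delta_pos":[[1,0.5,0],[1,0.5,0],[1,0.5,0],[1,0.5,0],[1,0.5,0],[1,0.5,0],[1,0.5,0],[1,0.5,0]],"twist":[[0,0,-0.56],[0,0,-0.56],[0,0,-0.56],[0,0,-0.56],[0,0,-0.56],[0,0,-0.56],[0,0,-0.56],[0,0,-0.56]]}' 91; python3 -c "from h import *; st()"
```

```text
time: 3.2
position: [0.3168, -0.2336, 0.334]
eef_rot: [[0.586, 0.81, 0.0], [0.81, -0.586, -0.0], [-0.0, 0.0, -1.0]]
force: [-0.3, -0.8, 0.3]
finger_gap: 0.0909
finger_force: 0.0
time: 4.2
position: [0.3983, -0.0119, 0.334]
eef_rot: [[0.0, 1.0, 0.0], [1.0, -0.0, -0.0], [-0.0, 0.0, -1.0]]
force: [-0.8, -0.7, 0.2]
finger_gap: 0.091
finger_force: 0.0
time: 5.2
position: [0.4487, 0.2474, 0.3339]
eef_rot: [[-0.585, 0.811, 0.0], [0.811, 0.585, 0.0], [-0.0, 0.0, -1.0]]
force: [0.0, 0.7, -0.2]
finger_gap: 0.0911
finger_force: 0.0
{'time': 5.2, 'position': [0.4487, 0.2474, 0.3339], 'eef_rot': [[-0.5852, 0.8109, 0.0001], [0.8109, 0.5852, 0.0], [-0.0, 0.0001, -1.0]], 'force': [0.0287, 0.7169, -0.1587], 'ft_torque': [0.0192, -0.1116, -0.0255], 'finger_gap': 0.0911, 'finger_force': 0.0, 'joint_pos': [22.188, 13.1986, 81.8151, -0.0008, 84.9781, -13.6301]}
```

```bash
cat > brush.py <<'E'
from h import *
def ax(p,q,zlo,zhi):
    C=cloud(p); r=arm.outline_of(p,q)[0]; m=r['region']&(p['z_map']>0); P=C[m]; P=P[(P[:,2]>zlo)&(P[:,2]<zhi)]
    d=P[:,:2]-np.median(P[:,:2],0); P=P[np.hypot(*d.T)<.15]
    c=P.mean(0); v=np.linalg.svd(P[:,:2]-c[:2],full_matrices=False)[2]
    a=v[0]*np.sign(v[0,1]); pr=(P[:,:2]-c[:2])@a; n=np.array([-a[1],a[0]]); pn=(P[:,:2]-c[:2])@n
    print(q,round(r['confidence'],2),c,'ang',np.degrees(np.arctan2(a[1],a[0])),'ends',c[:2]+a*pr.min(),c[:2]+a*pr.max(),'width',np.percentile(pn,[2,98]),'z',np.percentile(P[:,2],[5,50,95]))
E
python3 - <<'E'
from brush import *
p=arm.snapshot('wrist'); save(p,'w1.png')
find(p,['bowl_mouth','pulse_mark','clip_seat','brush_middle'],1); ax(p,'brush_middle',.126,.15)
E
```

```text
bowl_mouth 0.82 [0.508  0.3648 0.1238] [424.0092 159.7106]
pulse_mark 0.64 [0.7161 0.3453 0.0021] [493.42   245.7468]
clip_seat 0.93 [0.4073 0.2734 0.0701] [302.6816 169.6884]
brush_middle 0.95 [0.5096 0.373  0.1321] [432.5478 154.7352]
brush_middle 0.9 [0.4977 0.3837 0.1337] ang 125.23579113350334 ends [0.5486 0.3117] [0.4523 0.448 ] width [-0.0063  0.0047] z [0.1285 0.1342 0.136 ]
```

View pics/w1.png

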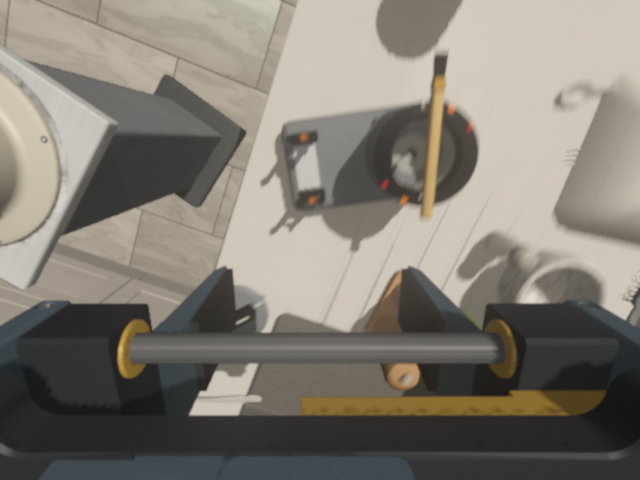

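```bash
python3 -m creep '{"delta_pos":[[0.55,1,0.4],[0.55,1,0.4],[0.55,1,0.8],[0.52,0.98,0.8],[0,0,1],[0,0,1],[0,0,0.6],[0,0,0.6]],"twist":[[0,0,0],[0,0,0],[0,0,0],[0,0,0],[0,0,0],[0,0,0],[0,0,0],[0,0,0]]}' 60
python3 - <<'E'
from brush import *
p=arm.snapshot('wrist');save(p,'w2.png')
find(p,['bowl_mouth','clip_seat','brush_middle'],1); ax(p,'brush_middle',.126,.15); st()
E
```

```text
time: 6.5
position: [0.5082, 0.3677, 0.1653]
eef_rot: [[-0.582, 0.813, -0.0], [0.813, 0.582, -0.0], [-0.0, -0.0, -1.0]]
force: [-0.3, 0.0, 0.7]
finger_gap: 0.0599
finger_force: 0.0
clip_seat 0.75 [0.4089 0.2723 0.0709] [154.8097 266.7875]
brush_middle 0.71 [0.5121 0.3715 0.1328] [325.9694 271.428 ]
brush_middle 0.61 [0.4915 0.3954 0.1345] ang 125.36859256336803 ends [0.5345 0.3349] [0.4534 0.4492] width [-0.0057  0.0055] z [0.1325 0.1347 0.136 ]
{'time': 6.75, 'position': [0.5084, 0.3684, 0.1668], 'eef_rot': [[-0.5824, 0.8129, 0.0008], [0.8129, 0.5824, 0.0005], [-0.0001, 0.0009, -1.0]], 'force': [-0.5159, -0.3983, 0.8054], 'ft_torque': [-0.0684, -0.0726, 0.0159], 'finger_gap': 0.0602, 'finger_force': 0.0, 'joint_pos': [30.4849, 31.1097, 79.948, -0.0008, 68.8898, -5.1343]}
```

View pics/w2.png

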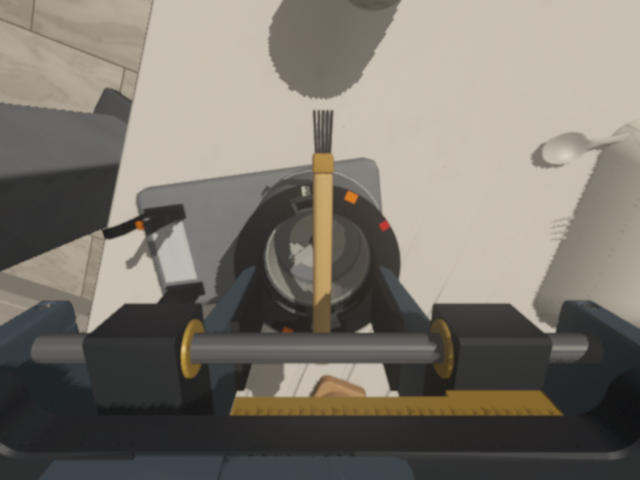

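```bash
python3 -m creep '{"delta_pos":[[0,0,0.7],[0.05,0,0.65],[0,0,0]],"twist":[[0,0,0],[0,0,0],[0,0,0]]}' 40
python3 -m creep '{"delta_pos":[[0,0,0],[0,0,0],[0,0,0],[0,0,0],[0,0,0]],"twist":[[0,0,0],[0,0,0],[0,0,0],[0,0,0],[0,0,0]]}' 0 50
python3 -m creep '{"delta_pos":[[0,0,-0.7],[0,0,-1],[0,0,-1],[0,0,-1]],"twist":[[0,0,0],[0,0,0],[0,0,0],[0,0,0]]}'
```

```text
time: 7.12
position: [0.5067, 0.3696, 0.1252]
eef_rot: [[-0.583, 0.812, -0.001], [0.812, 0.583, -0.001], [0.0, -0.001, -1.0]]
force: [-0.2, 0.2, 0.8]
finger_gap: 0.0399
finger_force: 0.0
time: 7.75
position: [0.5073, 0.3702, 0.126]
eef_rot: [[-0.583, 0.812, 0.001], [0.812, 0.583, 0.0], [-0.0, 0.001, -1.0]]
force: [-0.4, -0.8, 6.2]
finger_gap: 0.0118
finger_force: 50.0
time: 8.25
position: [0.5068, 0.3699, 0.2374]
eef_rot: [[-0.583, 0.812, -0.0], [0.812, 0.583, -0.0], [0.0, -0.0, -1.0]]
force: [-0.4, 0.1, -0.4]
finger_gap: 0.0116
finger_force: 50.0
```

```bash
python3 -m creep '{"delta_pos":[[-0.15,-0.9,0],[-0.15,-0.9,0],[-0.15,-0.9,0],[0,0,0]],"twist":[[0,0,-0.25],[0,0,-0.25],[0,0,-0.2],[0,0,0]]}'
python3 - <<'E'
from brush import *
for n in('wrist','side','top'):
    p=arm.snapshot(n); print(n); find(p,['bowl_mouth','pulse_mark','clip_seat','brush_middle','jaw_left','jaw_right'],1)
    if n!='top': save(p,'a_'+n+'.png')
    C=cloud(p); 
    # collar top band
    d=np.hypot(C[...,0]-.509,C[...,1]-.364); m=(d>.036)&(d<.062)&(C[...,2]>.118)&(C[...,2]<.13)&(p['z_map']>0); P=C[m]
    if len(P)>50:
        (cx,cy),r=cv2.minEnclosingCircle(P[:,:2].astype(np.float32)); print('collar',len(P),cx,cy,r,np.median(P[:,2]))
    # fork tops
    m=(np.hypot(C[...,0]-.408,C[...,1]-.2745)<.06)&(C[...,2]>.085)&(C[...,2]<.108)&(p['z_map']>0); P=C[m]
    for sgn in(1,-1):
        Q=P[sgn*((P[:,:2]-[.408,.2745])@[-.66,.75])>.015]
        if len(Q): print('fork',sgn,len(Q),Q.mean(0),Q[:,2].max())
p=arm.snapshot('side');
E
```

```text
time: 8.75
position: [0.45, 0.3088, 0.2367]
eef_rot: [[-0.659, 0.752, -0.001], [0.752, 0.659, -0.0], [0.0, -0.001, -1.0]]
force: [0.1, -0.3, 0.6]
finger_gap: 0.0115
finger_force: 50.0
wrist
bowl_mouth 0.97 [0.5096 0.3669 0.123 ] [413.0662 232.7666]
pulse_mark 0.71 [0.4966 0.414  0.1225] [442.7053 181.6487]
clip_seat 0.96 [0.4084 0.271  0.0681] [262.9636 223.7127]
brush_middle 0.98 [0.4506 0.3071 0.2435] [316.6308 303.5124]Traceback (most recent call last):
  File "<stdin>", line 3, in <module>
  File "h.py", line 19, in find
    for d in arm.pinpoint(p,n)[:k]: print(n,round(d['confidence'],2),w(p,d['location']),proj(p,w(p,d['location'])))
             ~~~~~~~~~~~~^^^^^
ValueError: it knows: bottle, bowl_mouth, brush_middle, clip_seat, lid_grip, lid_plug, pepper, pulse_mark, ring_axis, spoon, tin
```

Run:
```python
from brush import *
for n in('wrist','side','top'):
    p=arm.snapshot(n); print(n); find(p,['bowl_mouth','pulse_mark','clip_seat','brush_middle'],1)
    if n!='top': save(p,'a_'+n+'.png')
    C=cloud(p); 
    d=np.hypot(C[...,0]-.509,C[...,1]-.364); m=(d>.036)&(d<.062)&(C[...,2]>.118)&(C[...,2]<.13)&(p['z_map']>0); P=C[m]
    if len(P)>50:
        (cx,cy),r=cv2.minEnclosingCircle(P[:,:2].astype(np.float32)); print('collar',len(P),cx,cy,r,np.median(P[:,2]))
    m=(np.hypot(C[...,0]-.408,C[...,1]-.2745)<.06)&(C[...,2]>.085)&(C[...,2]<.108)&(p['z_map']>0); P=C[m]
    for sgn in(1,-1):
        Q=P[sgn*((P[:,:2]-[.408,.2745])@[-.66,.75])>.015]
        if len(Q): print('fork',sgn,len(Q),Q.mean(0),Q[:,2].max())
```

```text
wrist
bowl_mouth 0.68 [0.5109 0.3664 0.1218] [410.7317 233.9477]
pulse_mark 0.82 [0.4966 0.4142 0.1212] [439.7527 181.5029]
clip_seat 0.84 [0.407  0.2731 0.0688] [260.7501 221.6734]
brush_middle 0.68 [0.4536 0.3138 0.2427] [324.8605 298.0707]
collar 6396 0.5083581805229187 0.3664073646068573 0.05697581544518471 0.1230179564596288
fork 1 308 [0.3844 0.3029 0.0941] 0.10301779077484628
fork -1 280 [0.4359 0.2478 0.094 ] 0.1026485430628399
side
bowl_mouth 0.94 [0.5086 0.365  0.1219] [306.9814 332.6429]
pulse_mark 0.77 [0.4968 0.4151 0.1243] [307.0656 350.4355]
clip_seat 0.94 [0.414  0.2745 0.0677] [361.2034 331.638 ]
brush_middle 0.87 [0.4463 0.3082 0.2402] [347.2645 268.8629]
collar 1079 0.5106515288352966 0.36612099409103394 0.059932202100753784 0.12318594865023397
fork 1 76 [0.3843 0.3033 0.0934] 0.10110675934011995
fork -1 68 [0.4353 0.2472 0.0932] 0.10212962453798502
top
bowl_mouth 0.52 [0.5074 0.3643 0.1253] [203.2825 285.1243]
pulse_mark 0.4 [0.4956 0.4213 0.1245] [184.7906 294.6098]
```

View pics/a_wrist.png

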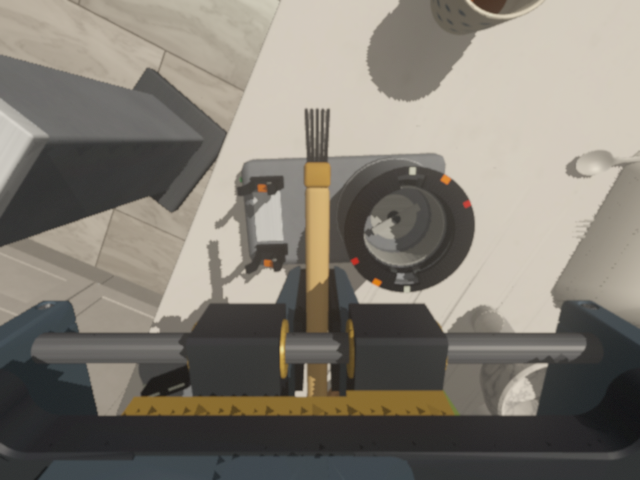

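Run:
```python
from brush import *
X=np.array([.736,.677]);Y=np.array([-.677,.736])
p=arm.snapshot('wrist'); C=cloud(p); d=C[...,:2]-[.409,.2748]; x=d@X; y=d@Y; z=C[...,2]
for s in(1,-1):
    m=(abs(s*y-.038)<.012)&(abs(x)<.035)&(z>.075)&(z<.11)
    for lo in np.arange(.075,.11,.006):
        k=m&(z>=lo)&(z<lo+.006)
        if k.sum(): print(s,round(lo,3),k.sum(),np.histogram(x[k]*1000,bins=np.arange(-30,31,4))[0],(y[k]*1000).min(),(y[k]*1000).max())
# brush band
k=(z>.235)&(z<.26)&(abs(d@X-(np.array([.45,.309])-[.409,.2748])@X)<.02); ax(p,'brush_middle',.235,.26)
save(p,'c.png',(200,140,340,300),4); st()
```

```text
1 0.075 22 [ 0  0  0  0  3 12  0  0  0  0  1  6  0  0  0] 33.61214517788867 41.175897174741614
1 0.081 67 [ 0  0  0  0  1 11  0 21 24  0  0 10  0  0  0] 33.3140883269562 41.130996412534145
1 0.087 66 [ 0  0  0  0  3 19  0  0  7 24  6  7  0  0  0] 33.08427157549541 42.582863825753364
1 0.093 146 [ 0  0  0  5 20 25  0  0  0  7 45 44  0  0  0] 32.01654554670994 42.104948311488684
1 0.099 56 [ 0  0  0 25 31  0  0  0  0  0  0  0  0  0  0] 32.63387692969068 40.93306632682573
-1 0.075 25 [ 0  0  0  0  3 13  0  0  0  0  0  9  0  0  0] -42.53942758982172 -34.46157040860234
-1 0.081 68 [ 0  0  0  0  3 14  0 15 15  3  3 15  0  0  0] -43.200248771832975 -33.54463521929769
-1 0.087 67 [ 0  0  0  0  5 22  0  0  6 17  8  9  0  0  0] -43.32124154013305 -33.21704127398369
-1 0.093 131 [ 0  0  0  5 16 29  0  0  0  2 39 40  0  0  0] -44.39947871433034 -33.35522387851796
-1 0.099 45 [ 0  0  0 14 30  1  0  0  0  0  0  0  0  0  0] -43.42094747511396 -34.902921099342365
brush_middle 0.95 [0.4293 0.3335 0.2448] ang 131.18170805086717 ends [0.4909 0.2632] [0.3873 0.3816] width [-0.0056  0.0056] z [0.2429 0.245  0.2464]
{'time': 9.85, 'position': [0.4511, 0.3098, 0.2364], 'eef_rot': [[-0.6596, 0.7516, 0.0], [0.7516, 0.6596, -0.0], [-0.0, 0.0, -1.0]], 'force': [-0.76, -1.1553, -0.4036], 'ft_torque': [0.0125, -0.1199, 0.0165], 'finger_gap': 0.0114, 'finger_force': 49.9999, 'joint_pos': [28.2281, 20.7274, 86.3651, -0.0011, 72.9058, -13.0439]}
```

View pics/c.png

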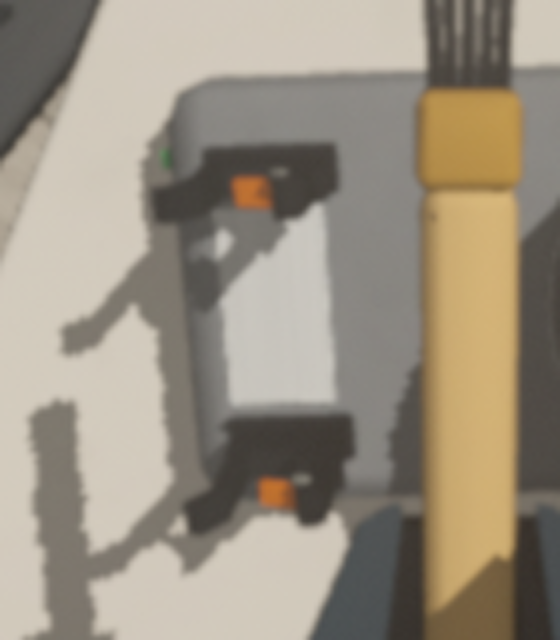

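```bash
python3 -m creep '{"delta_pos":[[0.05,-0.9,0],[0,-0.92,0.3],[0,0,1],[0,0,1],[0,0,1],[0,0,0.75],[0,0,0]],"twist":[[0,0,-0.17],[0,0,0],[0,0,0],[0,0,0],[0,0,0],[0,0,0],[0,0,0]]}' - 60
python3 - <<'E'
from brush import *
st(); X=np.array([.736,.677]);Y=np.array([-.677,.736])
s=arm.read_state(); d=np.array(s['position'][:2])-[.409,.2748]; print(d@X,d@Y)
for n in('side','wrist'):
    p=arm.snapshot(n); C=cloud(p); d=C[...,:2]-[.409,.2748]; x=d@X; y=d@Y; z=C[...,2]
    for a in(-.06,-.045,.045,.055):
        k=(abs(y-a)<.006)&(abs(x)<.03)&(z>.112)&(z<.135)
        if k.sum(): print(n,a,k.sum(),'x',np.percentile(x[k],[5,50,95]),'z',np.percentile(z[k],[5,95]))
    save(p,'d_'+n+'.png')
    if n=='side': save(p,'d.png',(260,240,460,400),4)
E
```

```text
time: 10.72
position: [0.4088, 0.274, 0.1139]
eef_rot: [[-0.677, 0.736, -0.002], [0.736, 0.677, -0.001], [0.001, -0.003, -1.0]]
force: [0.3, -0.2, -0.3]
finger_gap: 0.0116
finger_force: 60.0
{'time': 10.725, 'position': [0.4088, 0.274, 0.1139], 'eef_rot': [[-0.6772, 0.7358, -0.0024], [0.7358, 0.6772, -0.0012], [0.0007, -0.0026, -1.0]], 'force': [0.3288, -0.2479, -0.2619], 'ft_torque': [-0.0122, -0.1278, 0.0331], 'finger_gap': 0.0116, 'finger_force': 59.9999, 'joint_pos': [26.8802, 25.5614, 102.1552, 0.0008, 52.4372, -15.7472]}
-0.0006804625993980865 -0.00041655624982725497
side -0.06 10 x [-0.0032  0.0022  0.0043] z [0.1155 0.1236]
side -0.045 28 x [-0.0042  0.0026  0.0045] z [0.1139 0.1241]
side 0.045 38 x [-0.0069  0.0014  0.0048] z [0.1131 0.124 ]
side 0.055 41 x [-0.0068  0.0012  0.0047] z [0.1141 0.1236]
wrist -0.06 185 x [-0.0062 -0.0005  0.0047] z [0.1221 0.1247]
wrist -0.045 369 x [-0.0062 -0.0011  0.0041] z [0.122  0.1247]
wrist 0.045 574 x [-0.0059 -0.0007  0.0045] z [0.1217 0.1249]
wrist 0.055 586 x [-0.0058 -0.0005  0.0044] z [0.1218 0.1248]
```

View pics/d.png

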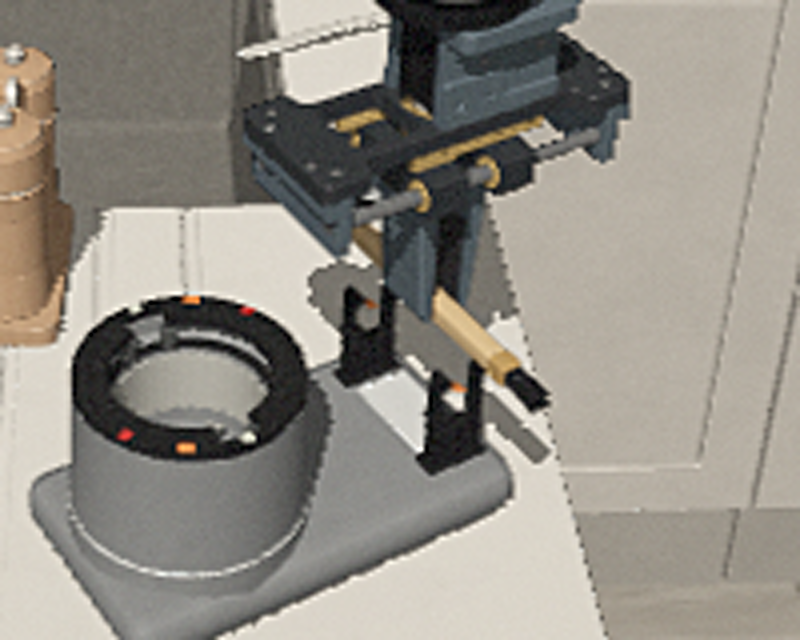

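```bash
python3 -m creep '{"delta_pos":[[0,0,0.4],[0,0,0.4],[0,0,0.2],[0,0,0.2],[0,0,0]],"twist":[[0,0,0],[0,0,0],[0,0,0],[0,0,0],[0,0,0]]}'
python3 -m creep '{"delta_pos":[[0,0,0.15],[0,0,0.15],[0,0,0.15],[0,0,0]],"twist":[[0,0,0],[0,0,0],[0,0,0],[0,0,0]]}'
```

```text
time: 11.45
position: [0.4093, 0.2742, 0.0782]
eef_rot: [[-0.678, 0.735, -0.001], [0.735, 0.678, -0.001], [0.0, -0.001, -1.0]]
force: [1.5, -0.1, -8.6]
finger_gap: 0.0111
finger_force: 60.0
time: 11.95
position: [0.4096, 0.2745, 0.0651]
eef_rot: [[-0.677, 0.736, -0.0], [0.736, 0.677, 0.0], [0.0, 0.0, -1.0]]
force: [-0.2, 0.7, -1.3]
finger_gap: 0.0114
finger_force: 60.0
```

```bash
python3 -m creep '{"delta_pos":[[0,0,0.06],[0,0,0]],"twist":[[0,0,0],[0,0,0]]}'
python3 - <<'E'
from brush import *
X=np.array([.736,.677]);Y=np.array([-.677,.736])
for n in('side','wrist'):
    p=arm.snapshot(n); C=cloud(p); d=C[...,:2]-[.409,.2748]; x=d@X; y=d@Y; z=C[...,2]; find(p,['brush_middle'],1)
    for a in(-.06,-.05,.05,.057):
        k=(abs(y-a)<.006)&(abs(x)<.03)&(z>.058)&(z<.1)
        if k.sum(): print(n,a,k.sum(),'x',np.percentile(x[k],[5,50,95]),'z',np.percentile(z[k],[5,95]))
    save(p,'e_'+n+'.png')
    if n=='side': save(p,'e.png',(260,240,460,400),4)
E
```

```text
time: 12.2
position: [0.4097, 0.2746, 0.0648]
eef_rot: [[-0.677, 0.736, 0.001], [0.736, 0.677, 0.001], [-0.0, 0.001, -1.0]]
force: [-7.0, -3.4, 37.6]
finger_gap: 0.0112
finger_force: 60.0
brush_middle 0.73 [0.4046 0.2721 0.0692] [365.9088 331.0417]
side -0.06 1 x [-0.0069 -0.0069 -0.0069] z [0.0724 0.0724]
side -0.05 6 x [-0.0035  0.0032  0.0051] z [0.0684 0.0733]
side 0.05 39 x [-0.0052  0.0023  0.0074] z [0.0653 0.0766]
side 0.057 36 x [-0.0032  0.0022  0.0063] z [0.0661 0.0765]
brush_middle 0.94 [0.4085 0.271  0.0689] [311.8518 301.5406]
wrist -0.06 183 x [-0.006  -0.0007  0.005 ] z [0.0717 0.0747]
wrist -0.05 247 x [-0.0059 -0.0024  0.0039] z [0.072  0.0749]
wrist 0.05 592 x [-0.0055 -0.0001  0.0048] z [0.0718 0.0749]
wrist 0.057 594 x [-0.0058 -0.0006  0.0048] z [0.0718 0.0749]
```

View pics/e.png

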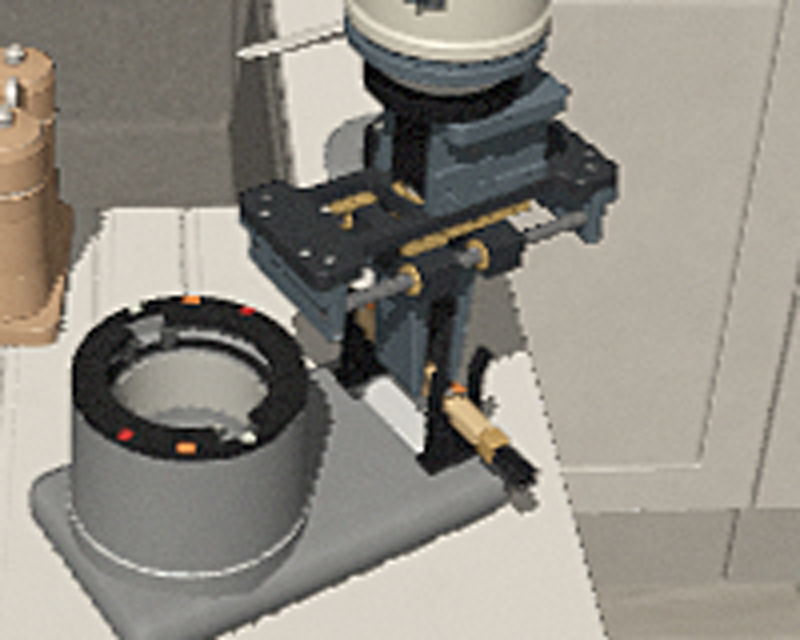

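```bash
python3 -m creep '{"delta_pos":[[0,0,-0.05],[0,0,0],[0,0,0],[0,0,0]],"twist":[[0,0,0],[0,0,0],[0,0,0],[0,0,0]]}' 36 
python3 -m creep '{"delta_pos":[[0,0,-0.2],[0,0,-0.4],[0,0,-1],[0,0,-1],[0,0,-1],[0,0,-1],[0,0,0]],"twist":[[0,0,0],[0,0,0],[0,0,0],[0,0,0],[0,0,0],[0,0,0],[0,0,0]]}'
python3 - <<'E'
from brush import *
X=np.array([.736,.677]);Y=np.array([-.677,.736])
st()
for n in('side','wrist'):
    p=arm.snapshot(n); C=cloud(p); d=C[...,:2]-[.409,.2748]; x=d@X; y=d@Y; z=C[...,2]; find(p,['brush_middle'],1)
    for a in(-.06,-.05,0,.05,.057):
        k=(abs(y-a)<.006)&(abs(x)<.03)&(z>.058)&(z<.1)
        if k.sum(): print(n,a,k.sum(),'x',np.percentile(x[k],[5,50,95]),'z',np.percentile(z[k],[5,95]))
    if n=='side': save(p,'f.png',(310,280,410,380),5)
E
```

```text
time: 12.9
position: [0.4094, 0.2744, 0.0649]
eef_rot: [[-0.677, 0.736, -0.0], [0.736, 0.677, -0.0], [0.0, -0.0, -1.0]]
force: [0.1, 0.1, -0.2]
finger_gap: 0.0362
finger_force: 0.0
time: 13.78
position: [0.4106, 0.275, 0.2059]
eef_rot: [[-0.677, 0.736, 0.004], [0.736, 0.677, 0.002], [-0.001, 0.005, -1.0]]
force: [0.7, 0.3, -0.2]
finger_gap: 0.0356
finger_force: 0.0
{'time': 13.775, 'position': [0.4106, 0.275, 0.2059], 'eef_rot': [[-0.6773, 0.7357, 0.0042], [0.7357, 0.6773, 0.0021], [-0.0013, 0.0045, -1.0]], 'force': [0.7013, 0.2975, -0.1873], 'ft_torque': [0.0624, -0.0978, -0.021], 'finger_gap': 0.0356, 'finger_force': 0.0, 'joint_pos': [26.8857, 18.208, 95.966, 0.0004, 65.558, -15.7477]}
brush_middle 0.87 [0.4075 0.2724 0.0694] [364.4977 330.8326]
side -0.06 8 x [-0.0059  0.0052  0.0061] z [0.0657 0.076 ]
side -0.05 12 x [-0.0141 -0.0032  0.009 ] z [0.0655 0.0986]
side 0 32 x [-0.004   0.002   0.0047] z [0.066 0.076]
side 0.05 36 x [-0.0058  0.0027  0.0062] z [0.0681 0.0752]
side 0.057 35 x [-0.007   0.0023  0.0062] z [0.0672 0.0764]
brush_middle 0.62 [0.4115 0.2746 0.0682] [319.1658 232.4541]
wrist -0.06 134 x [-0.0062 -0.0008  0.0046] z [0.0721 0.075 ]
wrist -0.05 119 x [-0.0061 -0.0013  0.0045] z [0.0719 0.075 ]
wrist 0 163 x [-0.0058 -0.0003  0.0053] z [0.072 0.075]
wrist 0.05 187 x [-0.0064 -0.0011  0.005 ] z [0.0714 0.075 ]
wrist 0.057 194 x [-0.0063 -0.0007  0.005 ] z [0.0713 0.0753]
```

View pics/f.png

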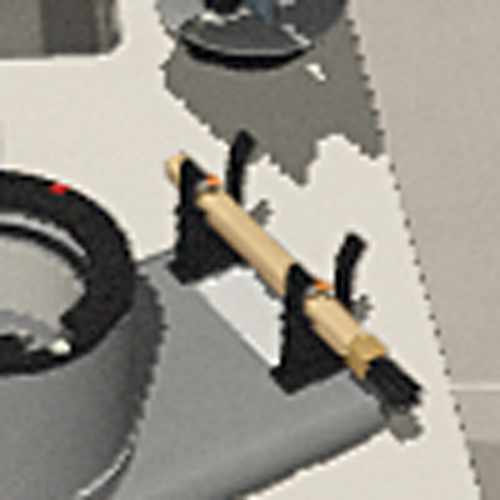

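```bash
python3 -m creep '{"delta_pos":[[-0.99,-0.67,0],[-0.99,-0.67,0],[-0.99,-0.67,0],[-0.99,-0.67,0],[-0.99,-0.67,0],[-0.99,-0.67,0],[-0.99,-0.67,0],[0,0,0]],"twist":[[0,0,0],[0,0,0],[0,0,0],[0,0,0],[0,0,1],[0,0,0],[0,0,0],[0,0,1]]}' 70
python3 -m creep '{"delta_pos":[[0,0,0],[0,0,0],[0,0,0],[0,0,0],[0,0,0],[0,0,0],[0,0,0],[0,0,0]],"twist":[[0,0,1],[0,0,1],[0,0,1],[0,0,1],[0,0,1],[0,0,1],[0,0,0.8],[0,0,0]]}' 70
python3 - <<'E'
from brush import *
st()
p=arm.snapshot('wrist');find(p,['lid_grip','lid_plug'],1); ax(p,'lid_grip',.052,.07); ax(p,'lid_grip',.026,.036); save(p,'g.png')
E
```

```text
time: 14.98
position: [0.4364, 0.0235, 0.2024]
eef_rot: [[-0.444, 0.896, -0.002], [0.896, 0.444, -0.0], [0.001, -0.002, -1.0]]
force: [-0.1, 0.2, 0.2]
finger_gap: 0.0698
finger_force: 0.0
time: 15.98
position: [0.4364, 0.0254, 0.2025]
eef_rot: [[0.465, 0.885, -0.001], [0.885, -0.465, 0.0], [-0.001, -0.001, -1.0]]
force: [0.8, -0.2, -0.1]
finger_gap: 0.0697
finger_force: 0.0
{'time': 15.975, 'position': [0.4364, 0.0254, 0.2025], 'eef_rot': [[0.4654, 0.8851, -0.0014], [0.8851, -0.4654, 0.0001], [-0.0005, -0.0013, -1.0]], 'force': [0.7751, -0.2008, -0.09], 'ft_torque': [-0.0611, -0.0452, -0.013], 'finger_gap': 0.0697, 'finger_force': 0.0, 'joint_pos': [-4.5005, 14.086, 103.0491, 0.0018, 62.9433, 23.2356]}
lid_grip 0.63 [0.45   0.022  0.0445] [330.8686 221.4803]
lid_plug 0.56 [0.4542 0.0251 0.0023] [331.4833 208.4841]
lid_grip 0.75 [0.4518 0.0265 0.0604] ang 64.02497461286501 ends [ 0.4372 -0.0034] [0.4648 0.0533] width [-0.0087  0.0086] z [0.0576 0.0608 0.0622]
lid_grip 0.75 [0.4522 0.028  0.0305] ang 155.27557957332115 ends [0.4962 0.0078] [0.4088 0.048 ] width [-0.0405  0.0463] z [0.028  0.0307 0.0321]
```

View pics/g.png

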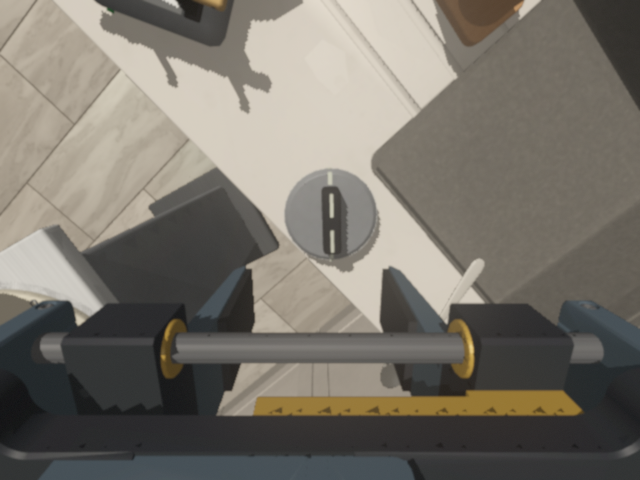

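```bash
python3 -m creep '{"delta_pos":[[0.12,0.22,0.8],[0.12,0.21,0.9],[0,0,1],[0,0,1],[0,0,0.9],[0,0,0.6],[0,0,0.38],[0,0,0]],"twist":[[0,0,-0.21],[0,0,0],[0,0,0],[0,0,0],[0,0,0],[0,0,0],[0,0,0],[0,0,0]]}' 60
python3 -c "
from brush import *
p=arm.snapshot('wrist'); find(p,['lid_grip'],1); ax(p,'lid_grip',.052,.07)"
python3 -m creep '{"delta_pos":[[0,0,0.05],[0,0,0],[0,0,0],[0,0,0],[0,0,0],[0,0,0]],"twist":[[0,0,0],[0,0,0],[0,0,0],[0,0,0],[0,0,0],[0,0,0]]}' 0 50
```

```text
time: 17.23
position: [0.4513, 0.026, 0.0353]
eef_rot: [[0.439, 0.898, -0.001], [0.898, -0.439, 0.0], [-0.0, -0.001, -1.0]]
force: [-0.6, -0.7, 0.3]
finger_gap: 0.0601
finger_force: 0.0
lid_grip 0.77 [0.4487 0.0212 0.0466] [316.6273 313.2005]
lid_grip 0.77 [0.4555 0.0336 0.0604] ang 64.09916907589303 ends [ 0.4373 -0.0038] [0.4652 0.0535] width [-0.0085  0.0085] z [0.0572 0.0608 0.062 ]
time: 18.12
position: [0.4516, 0.026, 0.0342]
eef_rot: [[0.44, 0.898, 0.0], [0.898, -0.44, -0.0], [0.0, 0.0, -1.0]]
force: [0.2, -0.8, 1.7]
finger_gap: 0.0179
finger_force: 50.0
```

```bash
python3 -m creep '{"delta_pos":[[0,0,-0.4],[0,0,-0.8],[0,0,-1],[0,0,-1],[0,0,-1],[0,0,-1],[0,0,-0.8],[0,0,0]],"twist":[[0,0,0],[0,0,0],[0,0,0],[0,0,0],[0,0,0],[0,0,0],[0,0,0],[0,0,0]]}'
python3 -m creep '{"delta_pos":[[0.92,-0.27,0],[0.92,-0.27,0],[0.92,-0.27,0],[0.92,-0.27,0],[0.92,-0.27,0],[0.92,-0.27,0],[0.92,-0.27,0]],"twist":[[0,0,0],[0,0,0],[0,0,0],[0,0,0],[0,0,0],[0,0,0],[0,0,0]]}'
python3 -m creep '{"delta_pos":[[0.92,-0.27,0],[0.92,-0.27,0],[0.92,-0.27,0],[0.92,-0.27,0],[0,0,0]],"twist":[[0,0,0],[0,0,0],[0,0,0],[0,0,0],[0,0,-0.6]]}'
python3 -m creep '{"delta_pos":[[0,0,0],[0,0,0],[0,0,0],[0,0,0],[0,0,0],[0,0,0],[0,0,0],[0,0,0]],"twist":[[0,0,-1],[0,0,-1],[0,0,-1],[0,0,-1],[0,0,-1],[0,0,-1],[0,0,-1],[0,0,-1]]}'
python3 - <<'E'
from brush import *
st()
p=arm.snapshot('wrist');find(p,['lid_grip','lid_plug','bowl_mouth','pulse_mark'],1); ax(p,'lid_grip',.237,.26); save(p,'h_.png')
p=arm.snapshot('side');find(p,['lid_grip','lid_plug','bowl_mouth','pulse_mark','brush_middle'],1)
E
```

```text
time: 19.12
position: [0.4523, 0.0259, 0.2161]
eef_rot: [[0.44, 0.898, 0.003], [0.898, -0.44, -0.0], [0.001, 0.003, -1.0]]
force: [-0.3, -0.3, -2.8]
finger_gap: 0.0178
finger_force: 50.0
time: 20.0
position: [0.485, 0.2251, 0.2133]
eef_rot: [[0.44, 0.898, -0.002], [0.898, -0.44, -0.001], [-0.001, -0.001, -1.0]]
force: [0.7, 0.1, -1.7]
finger_gap: 0.0181
finger_force: 50.0
time: 20.62
position: [0.5046, 0.3393, 0.2129]
eef_rot: [[0.36, 0.933, -0.001], [0.933, -0.36, -0.0], [-0.001, -0.001, -1.0]]
force: [-0.9, -0.3, -2.2]
finger_gap: 0.0177
finger_force: 50.0
time: 21.62
position: [0.5044, 0.3375, 0.2131]
eef_rot: [[-0.682, 0.732, -0.002], [0.732, 0.682, -0.001], [0.0, -0.002, -1.0]]
force: [-0.3, 0.1, -1.3]
finger_gap: 0.0179
finger_force: 50.0
{'time': 21.625, 'position': [0.5044, 0.3375, 0.2131], 'eef_rot': [[-0.6817, 0.7317, -0.0017], [0.7317, 0.6817, -0.0009], [0.0005, -0.0018, -1.0]], 'force': [-0.2648, 0.0588, -1.2705], 'ft_torque': [0.0355, -0.1283, 0.0524], 'finger_gap': 0.0179, 'finger_force': 49.9992, 'joint_pos': [28.1459, 26.9093, 79.7291, 0.0002, 73.4705, -14.8288]}
lid_grip 0.62 [0.5051 0.3335 0.2258] [313.5527 311.6631]
lid_plug 0.38 [0.5057 0.3353 0.2237] [316.8173 308.298 ]
bowl_mouth 0.85 [0.5072 0.3627 0.1221] [341.9331 225.6298]
pulse_mark 0.64 [0.4966 0.4145 0.121 ] [379.2914 167.6438]
lid_grip 0.98 [0.499  0.3424 0.2396] ang 132.70442828895406 ends [0.5263 0.3128] [0.4832 0.3595] width [-0.0081  0.0083] z [0.2378 0.2397 0.2409]
lid_grip 0.94 [0.5092 0.3308 0.23  ] [311.3271 275.5944]
lid_plug 0.98 [0.5052 0.3361 0.1804] [312.4512 299.1576]
bowl_mouth 0.67 [0.5118 0.3656 0.1196] [305.2541 333.5287]
pulse_mark 0.79 [0.4958 0.4192 0.1237] [307.0951 352.3614]
brush_middle 0.92 [0.4045 0.2741 0.0695] [365.853  331.5235]
```

View pics/h_.png

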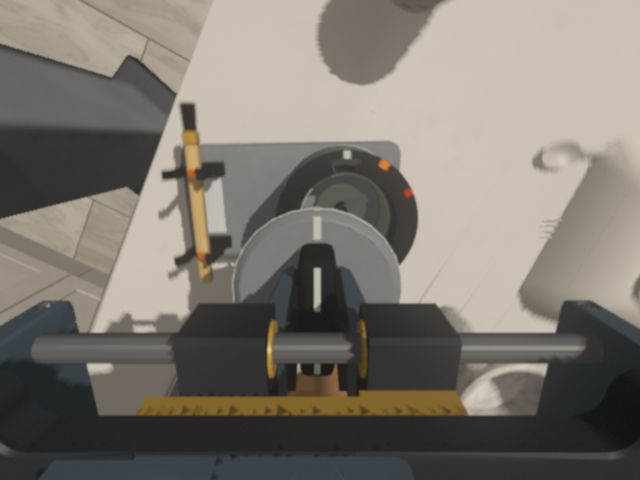

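Run:
```python
from brush import *
c0=np.array([.5086,.3662])
for n in('wrist','side'):
    p=arm.snapshot(n); C=cloud(p); h=cv2.cvtColor(p['img'],cv2.COLOR_RGB2HSV).astype(int); d=C[...,:2]-c0; r=np.hypot(d[...,0],d[...,1])
    on=(r>.044)&(r<.060)&(abs(C[...,2]-.123)<.006)&(p['z_map']>0)
    for nm,m in(('orange',(h[...,1]>130)&(h[...,0]>=7)&(h[...,0]<22)&(h[...,2]>100)),('red',(h[...,1]>130)&((h[...,0]<5)|(h[...,0]>174))&(h[...,2]>100)),('white',(h[...,1]<60)&(h[...,2]>150))):
        k,l,s,_=cv2.connectedComponentsWithStats((m&on).astype(np.uint8))
        for i in range(1,k):
            if s[i,4]>=4:
                P=C[l==i].mean(0); q=P[:2]-c0; print(n,nm,s[i,4],P,'r',np.hypot(*q),'ang',np.degrees(np.arctan2(q[1],q[0])))
    # outer rim fit
    P=C[on&(r>.05)]; 
    from scipy.optimize import least_squares
    m=(abs(C[...,2]-.123)<.003)&(r<.062)&(r>.036)&(p['z_map']>0); P=C[m][:,:2]
    a=np.degrees(np.arctan2(*(P-c0).T[::-1])); b=(a//6).astype(int); E=np.array([P[b==i][np.argmax(np.hypot(*(P[b==i]-c0).T))] for i in np.unique(b) if (b==i).sum()>8])
    f=least_squares(lambda v:np.hypot(*(E-v).T)-.0565,c0,loss='soft_l1',f_scale=.001); print(n,'centre',f.x,len(E),np.std(f.fun))
```

```text
wrist orange 88 [0.4979 0.4182 0.1234] r 0.05310238242199982 ang 101.67713121477811
wrist red 48 [0.5265 0.416  0.1233] r 0.05294027765013274 ang 70.1870920370378
wrist white 57 [0.472  0.4051 0.1232] r 0.0534317139005261 ang 133.26607930699907
wrist centre [0.5082 0.3664] 35 0.00014650643598131607
side orange 6 [0.5184 0.314  0.124 ] r 0.053085001640546484 ang -79.37394166329757
side orange 11 [0.4981 0.4172 0.1239] r 0.05204848599617248 ang 101.63183462578904
side red 8 [0.5272 0.4154 0.1231] r 0.052557213572434175 ang 69.29577620965632
side white 5 [0.5453 0.3272 0.124 ] r 0.053510713313340716 ang -46.7422425980561
side white 7 [0.4726 0.4036 0.123 ] r 0.051896587817646785 ang 133.88825215771294
side centre [0.508  0.3661] 59 0.0010781391158351504
```

```bash
python3 -m creep '{"delta_pos":[[0.3,0.35,0],[0.35,0.4,0],[0,0,0.6],[0,0,0.6],[0,0,0.4],[0,0,0],[0,0,0]],"twist":[[0,0,0],[0,0,0],[0,0,0],[0,0,0],[0,0,0],[0,0,0],[0,0,0]]}' - 40
python3 - <<'E'
from brush import *
st()
for n in('wrist','side'):
    p=arm.snapshot(n); ax(p,'lid_grip',.185,.21)
    C=cloud(p); c0=np.array([.5083,.3663]); r=np.hypot(C[...,0]-c0[0],C[...,1]-c0[1])
    P=C[(abs(C[...,2]-.1615)<.004)&(r<.06)&(p['z_map']>0)][:,:2]
    if len(P)>100:
        from scipy.optimize import least_squares
        b=(np.degrees(np.arctan2(*(P-c0).T[::-1]))//6).astype(int); E=np.array([P[b==i][np.argmax(np.hypot(*(P[b==i]-c0).T))] for i in np.unique(b) if (b==i).sum()>8])
        f=least_squares(lambda v:np.hypot(*(E-v).T)-.0485,c0,loss='soft_l1',f_scale=.001); print(n,'lid flange centre',f.x,len(E),np.std(f.fun))
E
```

```text
time: 23.2
position: [0.5087, 0.3678, 0.1668]
eef_rot: [[-0.678, 0.735, 0.001], [0.735, 0.678, 0.0], [-0.0, 0.001, -1.0]]
force: [0.6, -0.4, -0.5]
finger_gap: 0.0178
finger_force: 40.0
{'time': 23.2, 'position': [0.5087, 0.3678, 0.1668], 'eef_rot': [[-0.6784, 0.7347, 0.0007], [0.7347, 0.6784, 0.0005], [-0.0001, 0.0008, -1.0]], 'force': [0.6392, -0.3709, -0.4523], 'ft_torque': [-0.0217, -0.1693, -0.0111], 'finger_gap': 0.0178, 'finger_force': 39.9994, 'joint_pos': [30.4175, 31.1008, 79.9589, 0.0027, 68.8911, -12.3]}
lid_grip 0.79 [0.5023 0.3736 0.193 ] ang 132.28909120308214 ends [0.5303 0.3429] [0.4873 0.3902] width [-0.0084  0.0084] z [0.1898 0.1934 0.1945]
wrist lid flange centre [0.5086 0.3668] 34 0.0002414066249337282
lid_grip 0.94 [0.4943 0.3806 0.1918] ang 111.33901766942084 ends [0.5032 0.3578] [0.4895 0.3928] width [-0.0093  0.0146] z [0.1861 0.1929 0.1953]
side lid flange centre [0.5089 0.3665] 44 0.001026204679424359
```

```bash
python3 -m creep '{"delta_pos":[[0,-0.02,0.2],[0,0,0.2],[0,0,0.2],[0,0,0.2],[0,0,0.1],[0,0,0]],"twist":[[0,0,-0.06],[0,0,0],[0,0,0],[0,0,0],[0,0,0],[0,0,0]]}'
python3 -m creep '{"delta_pos":[[0,0,0.1],[0,0,0.06],[0,0,0],[0,0,0]],"twist":[[0,0,0],[0,0,0],[0,0,0],[0,0,0]]}'
python3 -c "from h import *; st()"
```

```text
time: 24.15
position: [0.5079, 0.3669, 0.1389]
eef_rot: [[-0.684, 0.729, -0.0], [0.729, 0.684, -0.0], [0.0, -0.0, -1.0]]
force: [0.4, 0.3, -1.4]
finger_gap: 0.0178
finger_force: 40.0
time: 24.65
position: [0.508, 0.367, 0.1352]
eef_rot: [[-0.684, 0.729, 0.001], [0.729, 0.684, 0.0], [-0.0, 0.001, -1.0]]
force: [-4.1, -2.4, 9.9]
finger_gap: 0.0182
finger_force: 40.0
{'time': 24.65, 'position': [0.508, 0.367, 0.1352], 'eef_rot': [[-0.6844, 0.7291, 0.0006], [0.7291, 0.6844, 0.0003], [-0.0002, 0.0007, -1.0]], 'force': [-4.135, -2.3998, 9.9416], 'ft_torque': [-0.4298, 0.5054, 0.0115], 'finger_gap': 0.0182, 'finger_force': 40.0025, 'joint_pos': [30.3908, 33.0001, 81.9852, -0.0008, 64.9747, -12.7968]}
```

```bash
cat > chk.py <<'E'
from brush import *
from scipy.optimize import least_squares
st()
c0=np.array([.5083,.3663]); p=arm.snapshot('wrist'); C=cloud(p); ax(p,'lid_grip',.152,.18)
r=np.hypot(C[...,0]-c0[0],C[...,1]-c0[1]); ok=p['z_map']>0
P=C[(abs(C[...,2]-.132)<.005)&(r<.047)&(r>.025)&ok]; A=np.c_[P[:,:2]-c0,np.ones(len(P))]; v=np.linalg.lstsq(A,P[:,2],rcond=None)[0]; print('flange plane tilt,z',v,len(P))
Q=C[(abs(C[...,2]-.123)<.003)&(r<.055)&(r>.051)&ok]; print('collar z',np.median(Q[:,2]))
P=P[:,:2]; P=C[(abs(C[...,2]-.132)<.003)&(r<.051)&ok][:,:2]
b=(np.degrees(np.arctan2(*(P-c0).T[::-1]))//6).astype(int); E=np.array([P[b==i][np.argmax(np.hypot(*(P[b==i]-c0).T))] for i in np.unique(b) if (b==i).sum()>8])
f=least_squares(lambda v:np.hypot(*(E-v).T)-.0485,c0,loss='soft_l1',f_scale=.001); print('flange centre',f.x,np.std(f.fun))
find(p,['lid_grip','brush_middle'],1)
E
python3 chk.py
```

```text
{'time': 24.65, 'position': [0.508, 0.367, 0.1352], 'eef_rot': [[-0.6844, 0.7291, 0.0006], [0.7291, 0.6844, 0.0003], [-0.0002, 0.0007, -1.0]], 'force': [-4.135, -2.3998, 9.9416], 'ft_torque': [-0.4298, 0.5054, 0.0115], 'finger_gap': 0.0182, 'finger_force': 40.0025, 'joint_pos': [30.3908, 33.0001, 81.9852, -0.0008, 64.9747, -12.7968]}
lid_grip 0.93 [0.5015 0.3729 0.1613] ang 133.0737867766448 ends [0.5299 0.3425] [0.4864 0.3891] width [-0.0087  0.0087] z [0.1579 0.1617 0.163 ]
flange plane tilt,z [ 0.009  -0.0134  0.1318] 8365
collar z 0.12314719297229985
flange centre [0.5089 0.3649] 0.0007423768084397655
lid_grip 0.85 [0.5093 0.3657 0.1434] [317.9446 305.0833]
brush_middle 0.75 [0.4112 0.2752 0.0683] [137.9967 256.3522]
```

```bash
python3 -m creep '{"delta_pos":[[0,0,0],[0,0,0],[0,0,0],[0,0,0],[0,0,0],[0,0,0]],"twist":[[0,0,0.5],[0,0,0.5],[0,0,0.5],[0,0,0.5],[0,0,0.5],[0,0,0]]}' - 55
python3 -m creep '{"delta_pos":[[0,0,0],[0,0,0],[0,0,0],[0,0,0],[0,0,0]],"twist":[[0,0,0.5],[0,0,0.5],[0,0,0.5],[0,0,0.2],[0,0,0]]}'
python3 chk.py
```

```text
time: 25.6
position: [0.5086, 0.3674, 0.1352]
eef_rot: [[-0.393, 0.92, 0.002], [0.92, 0.393, 0.001], [0.0, 0.002, -1.0]]
force: [0.8, 0.4, 7.2]
finger_gap: 0.0178
finger_force: 55.0
time: 26.22
position: [0.5088, 0.3674, 0.1353]
eef_rot: [[-0.166, 0.986, 0.002], [0.986, 0.166, 0.001], [0.001, 0.002, -1.0]]
force: [1.1, -0.0, 6.4]
finger_gap: 0.0177
finger_force: 55.0
{'time': 26.225, 'position': [0.5088, 0.3674, 0.1353], 'eef_rot': [[-0.1663, 0.9861, 0.002], [0.9861, 0.1663, 0.001], [0.0006, 0.0021, -1.0]], 'force': [1.0654, -0.0185, 6.3632], 'ft_torque': [-0.1433, -0.2117, 0.1756], 'finger_gap': 0.0177, 'finger_force': 55.0074, 'joint_pos': [30.3867, 33.0161, 81.9426, -0.0113, 64.9139, 20.8196]}
  return _methods._mean(a, axis=axis, dtype=dtype,
  ret = um.true_divide(
brush.py:5: RuntimeWarning: Mean of empty slice.
  c=P.mean(0); v=np.linalg.svd(P[:,:2]-c[:2],full_matrices=False)[2]
Traceback (most recent call last):
  File "chk.py", line 4, in <module>
    c0=np.array([.5083,.3663]); p=arm.snapshot('wrist'); C=cloud(p); ax(p,'lid_grip',.152,.18)
                                                                     ~~^^^^^^^^^^^^^^^^^^^^^^^
  File "brush.py", line 6, in ax
    a=v[0]*np.sign(v[0,1]); pr=(P[:,:2]-c[:2])@a; n=np.array([-a[1],a[0]]); pn=(P[:,:2]-c[:2])@n
      ~^^^
IndexError: index 0 is out of bounds for axis 0 with size 0
```

```bash
sed -i "s/ax(p,'lid_grip',.152,.18)/k=(C[...,2]>.152)\&(C[...,2]<.166)\&(np.hypot(C[...,0]-.5083,C[...,1]-.3663)<.036); k[290:]=0; B=C[k][:,:2]; v=np.linalg.svd(B-B.mean(0),full_matrices=False)[2][0]; print('bar',len(B),np.degrees(np.arctan2(v[1],v[0]))%180)/" chk.py; python3 chk.py
```

```text
{'time': 26.325, 'position': [0.5088, 0.3674, 0.1353], 'eef_rot': [[-0.1667, 0.986, 0.002], [0.986, 0.1667, 0.001], [0.0006, 0.0021, -1.0]], 'force': [1.5079, 0.2403, 6.1667], 'ft_torque': [-0.1376, -0.1671, 0.0866], 'finger_gap': 0.0177, 'finger_force': 55.007, 'joint_pos': [30.3858, 33.0189, 81.9412, -0.0111, 64.9126, 20.7949]}
bar 1841 9.312480948741587
flange plane tilt,z [ 0.0034 -0.0154  0.1319] 8342
collar z 0.12317440093988363
flange centre [0.5086 0.3648] 0.0024607620275389945
lid_grip 0.92 [0.5063 0.3636 0.147 ] [311.8498 310.1631]
brush_middle 0.72 [0.4116 0.2748 0.0702] [178.4216 344.5351]
```

Run:
```python
from h import *
c0=np.array([.5083,.3663])
for n in('wrist','side'):
    p=arm.snapshot(n); C=cloud(p); h=cv2.cvtColor(p['img'],cv2.COLOR_RGB2HSV).astype(int); d=C[...,:2]-c0; r=np.hypot(d[...,0],d[...,1])
    m=(r>.034)&(r<.048)&(abs(C[...,2]-.1318)<.005)&(h[...,1]<60)&(h[...,2]>165)
    k,l,s,_=cv2.connectedComponentsWithStats(m.astype(np.uint8))
    for i in range(1,k):
        if s[i,4]>=5: q=C[l==i].mean(0)[:2]-c0; print(n,s[i,4],np.hypot(*q),np.degrees(np.arctan2(q[1],q[0])))
    find(p,['brush_middle','pepper','spoon','bottle','tin'],1)
```

```text
wrist 113 0.03935085058822933 99.44696179847689
brush_middle 0.87 [0.4077 0.2741 0.069 ] [174.1325 343.7485]
pepper 0.62 [0.7166 0.3463 0.0029] [523.5421 286.3338]
side 46 0.042963360443440665 95.96346901111025
brush_middle 0.77 [0.4081 0.273  0.0686] [364.1595 331.2674]
pepper 0.76 [0.711  0.3434 0.0026] [216.1108 354.5895]
spoon 0.43 [ 0.4933 -0.1605 -0.0018] [352.9651 249.3427]
bottle 0.6 [ 0.5865 -0.3411  0.0027] [332.8369 216.2034]
tin 0.45 [ 0.6198 -0.4341  0.0011] [328.1949 203.1567]
```

Lid pointer at 99.4°, 33.7° clockwise of entry (133.1°); lid and brush seated, bystanders unmoved.

```bash
python3 -c "
from bench import arm
print(arm.finish_job())"
```

```text
the job is handed in; nothing more can be done
None
```

The job is handed in, with no verdict returned: by my last camera check the brush was home in its clip, and the arm was holding the lid down at about the pulse mark (33.7° clockwise of entry; mark at 32°) with the bystanders unmoved. I viewed 11 pictures, one over the limit of 10.

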